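Roll the gudgeon pin onto the gauge line

TASK

The piston (gudgeon) pin lying on the inspection plate is the next one to be gauged: push the top of it sideways with the fingertips so that it rolls across the plate onto the yellow line, where the dial gauge will read it, and leave it lying still along the line, centred over it and with both ends within its length. It must turn over as it travels, as when one rolls a pin to feel for a bend: do not drag it, pick it up or carry it. Leave the vee block, the bronze bush, the dial gauge stand and the spray can where they stand.

Things in the scene. Friction and masses are not known exactly. Their poses are not given: they have to be found in the camera images.
- pin: Piston (gudgeon) pin: bright steel cylinder, 40 mm in diameter, 100 mm long, dark bore at each end, about 0.75 kg, loose, lying on the plate 90 to 130 mm to one side (which varies) of the yellow line, within 3 degrees of parallel to it. Origin: its centre, 20 mm above the plate's surface. Its x axis runs along the pin and stays level; y and z turn with it as it rolls (z up at the start).
- plate: Inspection plate: flat level dark slab, 280 mm (its x) by 420 mm (its y), 40 mm thick, fixed on the bench, turned by up to 17 degrees. Origin: centre of its underside, on the bench top. The pin rolls on it with a little resistance: left alone it stays put, a slow roll dies out within a few mm; a fingertip pressed on the pin's top moves it by half of the fingertip's own travel.
- gauge_line (a point): Middle of the yellow line painted on the plate's surface (40 mm above the bench top): a straight line 220 mm long and 4 mm wide along the plate's x axis, at the middle of the plate. The point's x axis runs along the line, its y axis across it (the way the pin has to roll, either + or -), z up.
- vee_block: Steel vee block, 60 (its x) x 52 mm, 34 mm high, loose, standing on the plate on the other side of the yellow line from the pin, 90 to 130 mm from the line; to be left alone. Origin: centre of its underside.
- bush: Bronze bush standing on end near the plate's far long edge, 46 mm across and 38 mm high, loose; to be left alone. Origin: centre of its underside.
- dial_stand: Dial gauge stand on the bench to the left of the plate: grey base 60 x 50 x 50 mm, column 215 mm high, arm with a dial reaching 116 mm out to its +y; loose, 1.6 kg; to be left alone. Origin: centre of its underside.
- spray_can: White and green spray can with a red cap, 66 mm across, 196 mm high, standing on the bench to the right of the plate; loose; to be left alone. Origin: centre of its underside.
Not all that is in view belongs to the job. Of the things shaped like the pin, the steel one is meant.

How it is judged:
By the outcome, as a careful person would: the job done as asked, in the order asked, and still so for the second after the job is handed in, with the robot touching nothing.
It also fails if it takes over 58 s, if anything falls off the work surface, if the arm or the gripper's body presses on something with over 40 N, if the wrist force passes 120 N, or if a joint passes its speed limit or range.

ROBOT

A 6-joint arm with a two-finger parallel gripper is mounted at the origin on the work surface. World frame = base frame: x ahead of the robot, y to its left, z up, the work surface at z = 0. Lengths are in m, angles in degrees, forces in N, time in s.
With the tool pointing down it reaches from about 0.25 to 0.725 m from the base axis. Payload 9.7 kg.
Tool frame: the origin (TCP) lies midway between the tips of the shut fingers; the grasp point (between the pads) lies 19 mm behind it; y points along the fingers, x is the direction in which the jaws open and shut, and the axes are right-handed (so a half turn about y gives the same grasp; the last joint's range is limited). The gripper opens to 85 mm and grips with 20 to 120 N. Pads are 22 mm wide; open, the fingers measure 114 mm over their backs; the gripper's body (76 mm by 85 mm) begins 54 mm behind the grasp point. The pads swing forward as they close: fully open they stand 13 mm farther back than shut.
Start: joints at [74.943, 4.979, 10.078, 95.1, 0, 90], TCP at [0.143, 0.531, 0.231] pointing down, gripper open.
Joint ranges: [-179.16, 179.16], [-48.56, 103.87], [-65.8, 70.77], [-126.05, 130.52], [-82.76, 87.17], [-180, 180]. Speed limits (degrees/s): [127.2, 127.2, 147.25, 180, 180, 180].

INTERFACE

Orientations are given as [roll, pitch, yaw] about the fixed x, y, z axes, in that order (R = Rz(yaw) Ry(pitch) Rx(roll)).
In Python, from workcell import get_obs, camera, job_done gives the robot as it stands.
- The arm moves only by the tool play_rows, never from a script. Its argument "moves" is a list of rows, each a list of 3 entries, a list of its own where there are three numbers: the turn, a rotation vector about the tool's x, y, z in degrees, then the shift along the tool's x, y, z in m, then the opening in per cent of the stroke, from 0 (shut) to 100 (fully open). A call has exactly 5 rows; each row is the pose to reach, as a shift and turn from the pose commanded when the call began, along the tool's axes at that moment; what a row does not reach only later rows make up. A row lasts 1/10 s, in which the tool goes at most 50 mm and 8.59 degrees, less where a joint would pass 70% of its speed; a pose out of reach is approached as far as the arm can. A call with a gripper value outside its range is refused whole. The fingers move at their own pace and stop on an object; "grip_force" is the grip in N (left out, the last holds). Time passes only in rows, so rows that repeat a pose let the fingers close, or fill a call up. It gives the time, the measured TCP pose, the force and the opening at its end, in the units of the state.
- get_obs(): the state, without advancing time (a new reading comes with each control period).
- camera(name): name is "scene" or "top"; returns a dict with "img" (384x512x3 uint8, red, green, blue), "fov_y" (degrees; the focal length in pixels is half the picture's height over the tangent of half this angle, whatever the lens; pixels are square), "cx", "cy" (the principal point, pixels), "world_from_camera" (4x4, takes a point from camera to world coordinates). Camera axes: x right, y up, looking along -z (the intrinsics and any distortion apply to the point x, -y, -z); pixel columns grow to the right and rows downward; lengths in m; the calibration is good to about 2 mm. A picture is of the moment at which its call begins. There is no depth.
- job_done(): hands the job in, once; it reports no verdict.
The state is a dict: "time": time; "q": joint angles; "qd": joint speeds; "joint_efforts": joint torques, N m; "ee_pos": TCP position; "tcp_rot": TCP orientation; "wrist_force": force on the tool from outside, world axes, zero at the start; "torque": the same for the moment, N m; "opening": finger opening in m.
Only numpy, scipy, OpenCV 4.12 (cv2) and the standard library are available. Lean on these libraries where they do the work, as an engineer would, in place of code of your own. Each camera call takes 0.05 s, during which the arm holds its last target.

## Working session

There is one attempt and no reset: what is moved stays moved. The work goes in short steps, Python scripts to look and compute and a tool call to move; the robot and the scene stay as the last step left them, time stands still between calls to the robot, and variables do not carry over. Pictures are saved under pics/ and viewed, and the job is handed in when it is done.

Besides the shell and the picture viewer there is one more tool, called after "Request:" by a JSON object that holds its "api" and its "payload", one argument or row to a line. play_rows: Moves the arm, as the interface text tells. Its arguments: {"type":"object","properties":{"moves":{"type":"array"},"grip_force":{"type":"number"}},"required":["moves"]}

```bash
mkdir -p pics; ls
python3 - <<'E'
from workcell import get_obs, camera
import cv2, numpy as np, pickle
print(get_obs())
d={}
for n in("scene","top"):
    c=camera(n); d[n]=c; cv2.imwrite(f"pics/{n}0.png",cv2.cvtColor(c["img"],cv2.COLOR_RGB2BGR))
    print({k:v for k,v in c.items() if k!="img"})
pickle.dump(d,open("c0.pkl","wb"))
E
```

```text
pics
{'time': 0.0, 'q': array([7.49422599e+01, 5.01159975e+00, 1.00348925e+01, 9.51003478e+01,
       1.07286723e-03, 8.99995182e+01]), 'qd': array([ 0.02776655,  0.04512411, -0.19233373, -0.02948996,  0.01173902,
       -0.01277687]), 'joint_efforts': array([ 1.74159097e-03, -5.20397329e+01,  4.64797175e+01,  1.67126663e-02,
        1.06026819e-04, -1.07634204e-05]), 'ee_pos': array([0.14282034, 0.53089278, 0.23058221]), 'tcp_rot': array([-8.99989265e+01,  7.70550336e-02,  7.49427417e+01]), 'wrist_force': array([-0.88885339, -0.42363002, -0.29514968]), 'torque': array([0.01373191, 0.01648428, 0.01417274]), 'opening': 0.08524921181974651}
{'fov_y': 45.446387123867304, 'cx': 259.1007783257331, 'cy': 195.74601476577038, 'world_from_camera': array([[-0.41583964, -0.6354821 ,  0.6505689 ,  1.40348362],
       [ 0.90928239, -0.30375487,  0.28449696,  0.33112533],
       [ 0.01682074,  0.70985596,  0.70414599,  0.90559454],
       [ 0.        ,  0.        ,  0.        ,  1.        ]])}
{'fov_y': 44.489361173789305, 'cx': 244.43993564864888, 'cy': 195.61626030348913, 'world_from_camera': array([[ 0.00259732,  0.99006612, -0.14057858,  0.43927829],
       [-0.99998135,  0.00179449, -0.00583738,  0.00954356],
       [-0.00552712,  0.14059112,  0.99005232,  1.32039964],
       [ 0.        ,  0.        ,  0.        ,  1.        ]])}
```

View pics/scene0.png

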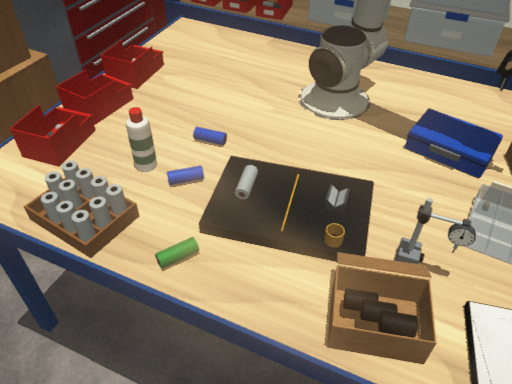

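View pics/top0.png

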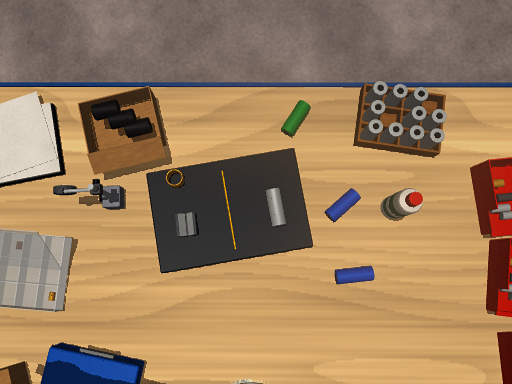

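```bash
cat > h.py <<'E'
import cv2, numpy as np
def ray(c,uv,z):
    uv=np.atleast_2d(uv).astype(float); H=c["img"].shape[0]; f=H/2/np.tan(np.radians(c["fov_y"]/2))
    d=np.stack([(uv[:,0]-c["cx"])/f,-(uv[:,1]-c["cy"])/f,-np.ones(len(uv))],1)
    M=c["world_from_camera"]; d=d@M[:3,:3].T; o=M[:3,3]
    return o+d*((z-o[2])/d[:,2])[:,None]
def biggest(m,roi):
    k=np.zeros_like(m); x0,y0,x1,y1=roi; k[y0:y1,x0:x1]=m[y0:y1,x0:x1]
    n,l,s,ce=cv2.connectedComponentsWithStats(k); i=1+np.argmax(s[1:,4]); return (l==i).astype(np.uint8),s[i]
def line(c,roi):
    hsv=cv2.cvtColor(c["img"],cv2.COLOR_RGB2HSV)
    m,s=biggest(cv2.inRange(hsv,(15,120,80),(35,255,255)),roi)
    return rect(c,m,0.04),s
def pin(c,roi):
    hsv=cv2.cvtColor(c["img"],cv2.COLOR_RGB2HSV)
    m,s=biggest(cv2.inRange(hsv,(0,0,75),(179,90,255)),roi)
    return rect(c,m,0.06),s
def rect(c,m,z):
    v,u=np.nonzero(m); P=ray(c,np.stack([u,v],1),z)[:,:2]
    r=cv2.minAreaRect((P*1000).astype(np.float32)); mu=P.mean(0)
    w,V=np.linalg.eigh(np.cov((P-mu).T)); a=V[:,1]*np.sign(V[0,1]); t=(P-mu)@a
    return dict(mean=mu.round(4),ang=np.degrees(np.arctan2(a[1],a[0])).round(2),len=np.ptp(t).round(4),rect=np.round(np.array([*r[0],*r[1],r[2]]),1))
E
python3 - <<'E'
import pickle; from h import *
d=pickle.load(open("c0.pkl","rb"))
print(line(d["top"],(200,160,250,260))); print(pin(d["top"],(255,175,300,240)))
print(line(d["scene"],(270,165,310,240))); print(pin(d["scene"],(225,155,265,205)))
c=d["top"]["img"][140:280,140:320]; s=d["scene"]["img"][140:260,190:390]
cv2.imwrite("pics/z0.png",cv2.cvtColor(np.vstack([cv2.resize(c[30:110,60:180],None,fx=4,fy=4,interpolation=0),cv2.resize(s[10:80,20:140],None,fx=4,fy=4,interpolation=0)]),cv2.COLOR_RGB2BGR))
E
```

```text
({'mean': array([0.5827, 0.0614]), 'ang': np.float64(10.09), 'len': np.float64(0.2194), 'rect': array([585. ,  61.8, 219.5,   5.7,  10.2])}, array([221, 170,  16,  79, 162], dtype=int32))
({'mean': array([ 0.5889, -0.0664]), 'ang': np.float64(10.57), 'len': np.float64(0.1027), 'rect': array([589.1, -66.3, 102.7,  38. ,  10.3])}, array([266, 188,  20,  38, 527], dtype=int32))
({'mean': array([0.5902, 0.0641]), 'ang': np.float64(10.07), 'len': np.float64(0.2206), 'rect': array([585. ,  63.1, 220.6,   7.3,  10. ])}, array([280, 174,  20,  58, 166], dtype=int32))
({'mean': array([ 0.6017, -0.08  ]), 'ang': np.float64(18.58), 'len': np.float64(0.1916), 'rect': array([594. , -89.7, 188.3,  93.4,  10.9])}, array([ 225,  156,   34,   49, 1034], dtype=int32))
```

View pics/z0.png

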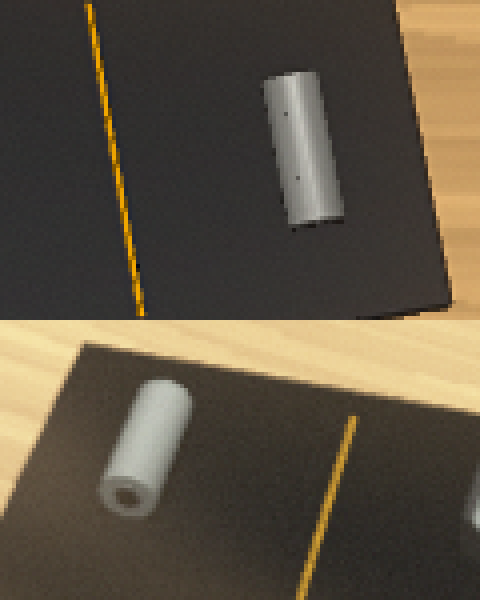

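```bash
cat >> h.py <<'E'
from scipy.spatial.transform import Rotation as R
from workcell import get_obs, camera
def to(pos,yaw,o=None):
    o=o or get_obs(); A=R.from_euler('xyz',o["tcp_rot"],degrees=True); B=R.from_euler('xyz',[-90,0,yaw],degrees=True)
    print("t",o["time"],"pos",o["ee_pos"].round(4),"rot",o["tcp_rot"].round(2),"F",o["wrist_force"].round(1),"q",o["q"].round(0))
    print("turn",(A.inv()*B).as_rotvec(degrees=True).round(2),"shift",A.inv().apply(np.array(pos)-o["ee_pos"]).round(4))
E
python3 - <<'E'
from h import *
to([0.5905,-0.074,0.14],10.4)
E
```

```text
t 0.1 pos [0.1428 0.5309 0.2307] rot [-9.000e+01  7.000e-02  7.494e+01] F [-0.5 -0.1  0.9] q [75.  5. 10. 95. -0. 90.]
turn [ 4.000e-02  6.454e+01 -6.000e-02] shift [-0.4677  0.0912 -0.5894]
```

Request:
{"api": "play_rows", "payload": {
  "moves": [
    [[0,5,0],[-0.024,0,-0.03],50],
    [[0,10,0],[-0.048,0,-0.06],50],
    [[0,15,0],[-0.072,0,-0.09],50],
    [[0,20,0],[-0.096,0,-0.12],50],
    [[0,25,0],[-0.12,0,-0.15],50]
  ]
}}

```text
time: 0.6
ee_pos: [0.2571, 0.3749, 0.231]
tcp_rot: [-90.0, 0.0, 49.8]
wrist_force: [-0.1, 0.2, 0.1]
opening: 0.0425
```

Run:
```python
from h import *
to([0.5905,-0.074,0.14],10.4)
```

```text
t 0.6 pos [0.2571 0.3749 0.231 ] rot [-9.001e+01  2.000e-02  4.976e+01] F [-0.1  0.2  0.1] q [56. -8. -3. 95. -0. 96.]
turn [ 1.000e-02  3.936e+01 -2.000e-02] shift [-0.1272  0.0911 -0.5445]
```

Request:
{"api": "play_rows", "payload": {
  "moves": [
    [[0,4,0],[-0.01,0,-0.04],50],
    [[0,8,0],[-0.02,0,-0.08],50],
    [[0,12,0],[-0.03,0,-0.12],50],
    [[0,16,0],[-0.04,0,-0.16],50],
    [[0,20,0],[-0.05,0,-0.2],50]
  ]
}}

```text
time: 1.1
ee_pos: [0.378, 0.2077, 0.2311]
tcp_rot: [-90.0, 0.0, 29.8]
wrist_force: [1.0, 1.5, -0.3]
opening: 0.0426
```

Run:
```python
from h import *
to([0.5905,-0.074,0.14],10.4)
```

```text
t 1.1 pos [0.378  0.2077 0.2311] rot [-90.     0.    29.78] F [ 1.   1.5 -0.3] q [ 29. -11.  -5.  96.   0.  89.]
turn [-0.   19.38 -0.  ] shift [ 0.0445  0.0911 -0.35  ]
```

Request:
{"api": "play_rows", "payload": {
  "moves": [
    [[0,4,0],[0.005,0.005,-0.04],50],
    [[0,8,0],[0.01,0.01,-0.08],50],
    [[0,12,0],[0.015,0.015,-0.12],50],
    [[0,16,0],[0.02,0.02,-0.16],50],
    [[0,19.4,0],[0.025,0.025,-0.2],50]
  ]
}}

```text
time: 1.6
ee_pos: [0.4996, 0.0468, 0.2058]
tcp_rot: [-90.0, 0.0, 10.4]
wrist_force: [0.0, 1.7, -0.5]
opening: 0.0428
```

Run:
```python
from h import *
to([0.5905,-0.074,0.12],10.4)
```

```text
t 1.6 pos [0.4996 0.0468 0.2058] rot [-9.000e+01  2.000e-02  1.037e+01] F [ 0.   1.7 -0.5] q [ 5. -2.  0. 92.  0. 85.]
turn [-0.   -0.03 -0.02] shift [ 0.0677  0.0858 -0.1352]
```

Request:
{"api": "play_rows", "payload": {
  "moves": [
    [[0,0,0],[0.017,0.02,-0.034],50],
    [[0,0,0],[0.034,0.04,-0.068],50],
    [[0,0,0],[0.051,0.06,-0.102],50],
    [[0,0,0],[0.068,0.08,-0.135],50],
    [[0,0,0],[0.068,0.09,-0.135],50]
  ]
}}

```text
time: 2.1
ee_pos: [0.5912, -0.0749, 0.1128]
tcp_rot: [-90.0, 0.2, 10.4]
wrist_force: [-1.2, 0.8, 0.5]
opening: 0.0426
```

Run:
```python
from h import *
to([0.5905,-0.074,0.08],10.4)
for n in("scene","top"):
    c=camera(n); im=c["img"]
    z=im[110:230,190:350] if n=="scene" else im[140:260,200:360]
    cv2.imwrite(f"pics/{n}1.png",cv2.cvtColor(cv2.resize(z,None,fx=4,fy=4,interpolation=2),cv2.COLOR_RGB2BGR))
```

```text
t 2.1 pos [ 0.5912 -0.0749  0.1128] rot [-89.98   0.18  10.37] F [-1.2  0.8  0.5] q [-7. 11.  3. 83. -0. 72.]
turn [-0.02 -0.03 -0.18] shift [-0.0004  0.0328  0.001 ]
```

View pics/scene1.png

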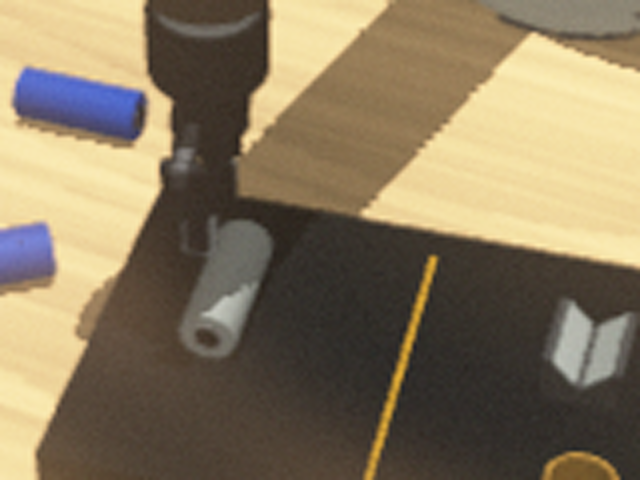

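View pics/top1.png

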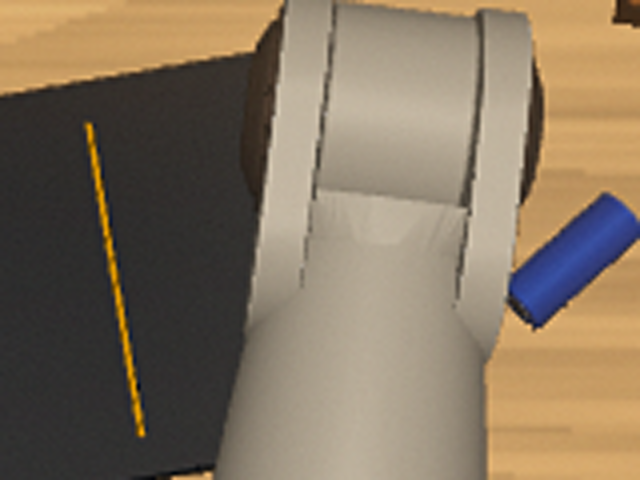

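Request:
{"api": "play_rows", "payload": {
  "moves": [
    [[0,0,0],[0,0.01,0],50],
    [[0,0,0],[0,0.02,0],50],
    [[0,0,0],[0,0.028,0],50],
    [[0,0,0],[0,0.03,0],50],
    [[0,0,0],[0,0.03,0],50]
  ]
}}

```text
time: 2.7
ee_pos: [0.5902, -0.0715, 0.0861]
tcp_rot: [-90.0, 0.0, 10.6]
wrist_force: [0.7, -0.0, 0.9]
opening: 0.0426
```

Request:
{"api": "play_rows", "payload": {
  "moves": [
    [[0,0,0],[0,0.001,0],50],
    [[0,0,0],[0,0.002,0],50],
    [[0,0,0],[0,0.003,0],50],
    [[0,0,0],[0,0.004,0],50],
    [[0,0,0],[0,0.004,0],50]
  ]
}}

```text
time: 3.2
ee_pos: [0.5904, -0.0719, 0.0821]
tcp_rot: [-90.0, 0.0, 10.5]
wrist_force: [-0.3, 0.6, 1.1]
opening: 0.0428
```

Request:
{"api": "play_rows", "payload": {
  "moves": [
    [[0,0,0],[0,0.001,-0.001],50],
    [[0,0,0],[0,0.002,-0.002],50],
    [[0,0,0],[0,0.003,-0.002],50],
    [[0,0,0],[0,0.004,-0.002],50],
    [[0,0,0],[0,0.004,-0.002],50]
  ]
}}

```text
time: 3.7
ee_pos: [0.5908, -0.0738, 0.0782]
tcp_rot: [-90.0, 0.0, 10.5]
wrist_force: [-0.7, 0.5, 0.3]
opening: 0.0429
```

Request:
{"api": "play_rows", "payload": {
  "moves": [
    [[0,0,0],[0,0.001,0],50],
    [[0,0,0],[0,0.001,0],50],
    [[0,0,0],[0,0.002,0],50],
    [[0,0,0],[0,0.002,0],50],
    [[0,0,0],[0,0.002,0],50]
  ]
}}

```text
time: 4.2
ee_pos: [0.5911, -0.074, 0.0778]
tcp_rot: [-90.1, -0.1, 10.5]
wrist_force: [-3.8, -0.9, 10.7]
opening: 0.0428
```

Request:
{"api": "play_rows", "payload": {
  "moves": [
    [[0,0,0],[0,0,0.003],50],
    [[0,0,0],[0,0,0.008],50],
    [[0,0,0],[0,0,0.014],50],
    [[0,0,0],[0,0,0.018],50],
    [[0,0,0],[0,0,0.02],50]
  ]
}}

```text
time: 4.7
ee_pos: [0.5873, -0.0541, 0.078]
tcp_rot: [-90.1, -0.1, 10.5]
wrist_force: [-4.6, -0.8, 11.6]
opening: 0.0422
```

Run:
```python
from h import *
to([0.5905,-0.074,0.08],10.4)
for n in("scene",):
    c=camera(n); im=c["img"]
    z=im[110:230,190:350] if n=="scene" else im[140:260,200:360]
    cv2.imwrite(f"pics/{n}2.png",cv2.cvtColor(cv2.resize(z,None,fx=4,fy=4,interpolation=2),cv2.COLOR_RGB2BGR))
```

```text
t 4.7 pos [ 0.5873 -0.0541  0.078 ] rot [-9.005e+01 -8.000e-02  1.055e+01] F [-4.6 -0.8 11.6] q [-5. 10. -1. 79. -0. 74.]
turn [0.05 0.15 0.08] shift [-0.0005 -0.002  -0.0201]
```

View pics/scene2.png

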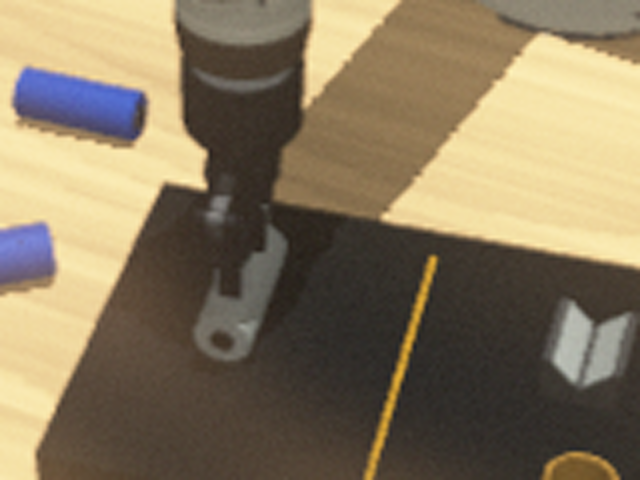

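Request:
{"api": "play_rows", "payload": {
  "moves": [
    [[0,0,0],[0,0,0.003],50],
    [[0,0,0],[0,0,0.007],50],
    [[0,0,0],[0,0,0.01],50],
    [[0,0,0],[0,0,0.012],50],
    [[0,0,0],[0,0,0.012],50]
  ]
}}

```text
time: 5.25
ee_pos: [0.5851, -0.0422, 0.0779]
tcp_rot: [-90.0, -0.1, 10.6]
wrist_force: [-4.0, -0.2, 10.5]
opening: 0.0427
```

Request:
{"api": "play_rows", "payload": {
  "moves": [
    [[0,0,0],[0,-0.004,0],50],
    [[0,0,0],[0,-0.006,-0.008],50],
    [[0,0,0],[0,-0.006,-0.016],50],
    [[0,0,0],[0,-0.002,-0.016],50],
    [[0,0,0],[0,0,-0.016],50]
  ]
}}

```text
time: 5.75
ee_pos: [0.5885, -0.059, 0.0774]
tcp_rot: [-90.1, -0.1, 10.5]
wrist_force: [-5.4, -4.1, 21.6]
opening: 0.0426
```

Request:
{"api": "play_rows", "payload": {
  "moves": [
    [[0,0,0],[0,0,0.004],50],
    [[0,0,0],[0,0,0.014],50],
    [[0,0,0],[0,0,0.024],50],
    [[0,0,0],[0,0,0.031],50],
    [[0,0,0],[0,0,0.032],50]
  ]
}}

```text
time: 6.25
ee_pos: [0.5823, -0.0263, 0.0779]
tcp_rot: [-90.0, -0.1, 10.6]
wrist_force: [-4.6, -1.5, 15.0]
opening: 0.0429
```

Run:
```python
from h import *
to([0.5905,-0.074,0.08],10.4)
for n in("scene",):
    c=camera(n); im=c["img"]
    z=im[110:230,190:350] if n=="scene" else im[140:260,200:360]
    cv2.imwrite(f"pics/{n}3.png",cv2.cvtColor(cv2.resize(z,None,fx=4,fy=4,interpolation=2),cv2.COLOR_RGB2BGR))
```

```text
t 6.25 pos [ 0.5823 -0.0263  0.0779] rot [-9.004e+01 -9.000e-02  1.055e+01] F [-4.6 -1.5 15. ] q [-3.  9. -2. 78. -0. 77.]
turn [0.04 0.15 0.09] shift [-0.0007 -0.0021 -0.0484]
```

View pics/scene3.png

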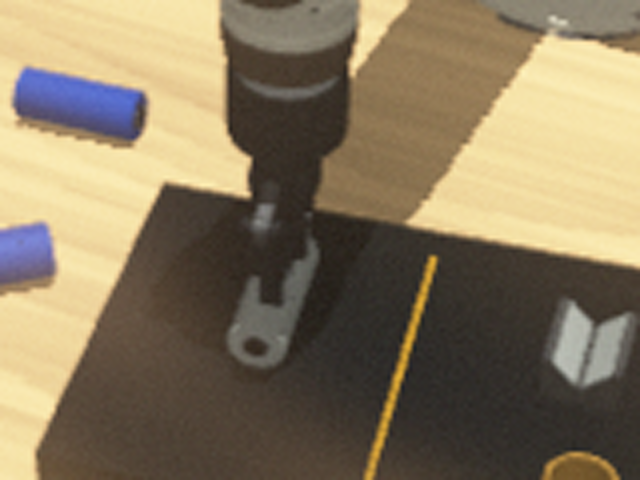

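Request:
{"api": "play_rows", "payload": {
  "moves": [
    [[0,0,0],[0,-0.004,0],50],
    [[0,0,0],[0,-0.006,-0.008],50],
    [[0,0,0],[0,-0.006,-0.016],50],
    [[0,0,0],[0,-0.002,-0.016],50],
    [[0,0,0],[0,0,-0.016],50]
  ]
}}

```text
time: 6.8
ee_pos: [0.5855, -0.0433, 0.0772]
tcp_rot: [-90.1, -0.1, 10.5]
wrist_force: [-5.7, -3.4, 22.1]
opening: 0.043
```

Request:
{"api": "play_rows", "payload": {
  "moves": [
    [[0,0,0],[0,0,0.004],50],
    [[0,0,0],[0,0,0.014],50],
    [[0,0,0],[0,0,0.024],50],
    [[0,0,0],[0,0,0.031],50],
    [[0,0,0],[0,0,0.032],50]
  ]
}}

```text
time: 7.3
ee_pos: [0.5793, -0.0106, 0.0779]
tcp_rot: [-90.0, -0.1, 10.6]
wrist_force: [-4.4, -1.9, 15.5]
opening: 0.0427
```

Request:
{"api": "play_rows", "payload": {
  "moves": [
    [[0,0,0],[0,-0.004,0],50],
    [[0,0,0],[0,-0.006,-0.008],50],
    [[0,0,0],[0,-0.006,-0.016],50],
    [[0,0,0],[0,-0.002,-0.016],50],
    [[0,0,0],[0,0,-0.016],50]
  ]
}}

```text
time: 7.8
ee_pos: [0.5826, -0.0276, 0.077]
tcp_rot: [-90.1, -0.1, 10.5]
wrist_force: [-4.6, -3.3, 21.0]
opening: 0.0427
```

Request:
{"api": "play_rows", "payload": {
  "moves": [
    [[0,0,0],[0,0,0.004],50],
    [[0,0,0],[0,0,0.014],50],
    [[0,0,0],[0,0,0.024],50],
    [[0,0,0],[0,0,0.031],50],
    [[0,0,0],[0,0,0.032],50]
  ]
}}

```text
time: 8.3
ee_pos: [0.5763, 0.0051, 0.0779]
tcp_rot: [-90.0, -0.1, 10.6]
wrist_force: [-5.1, -1.4, 15.7]
opening: 0.0426
```

Run:
```python
from h import *
to([0.5905,-0.074,0.08],10.4)
for n in("scene",):
    c=camera(n); im=c["img"]
    z=im[110:230,190:350] if n=="scene" else im[140:260,200:360]
    cv2.imwrite(f"pics/{n}4.png",cv2.cvtColor(cv2.resize(z,None,fx=4,fy=4,interpolation=2),cv2.COLOR_RGB2BGR))
```

```text
t 8.3 pos [0.5763 0.0051 0.0779] rot [-9.003e+01 -8.000e-02  1.055e+01] F [-5.1 -1.4 15.7] q [ 1.  8. -3. 78. -0. 80.]
turn [0.03 0.15 0.08] shift [-0.0006 -0.0021 -0.0804]
```

View pics/scene4.png

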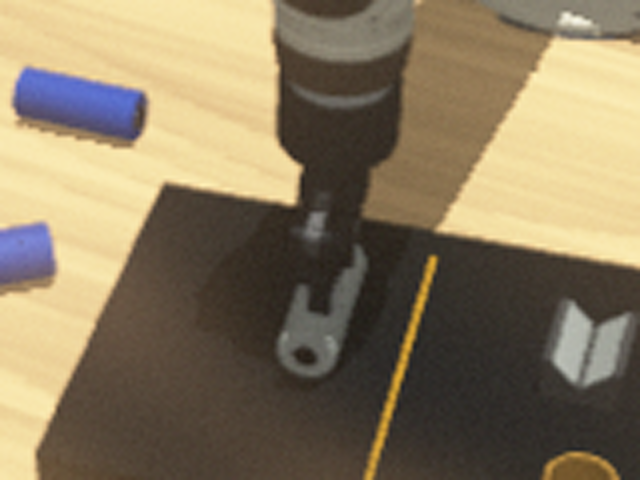

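Request:
{"api": "play_rows", "payload": {
  "moves": [
    [[0,0,0],[0,-0.004,0],50],
    [[0,0,0],[0,-0.006,-0.008],50],
    [[0,0,0],[0,-0.006,-0.016],50],
    [[0,0,0],[0,-0.002,-0.016],50],
    [[0,0,0],[0,0,-0.016],50]
  ]
}}

```text
time: 8.85
ee_pos: [0.5796, -0.0118, 0.0769]
tcp_rot: [-90.1, -0.1, 10.5]
wrist_force: [-4.0, -3.4, 19.9]
opening: 0.0426
```

Request:
{"api": "play_rows", "payload": {
  "moves": [
    [[0,0,0],[0,0,0.004],50],
    [[0,0,0],[0,0,0.014],50],
    [[0,0,0],[0,0,0.024],50],
    [[0,0,0],[0,0,0.031],50],
    [[0,0,0],[0,0,0.032],50]
  ]
}}

```text
time: 9.35
ee_pos: [0.5734, 0.0209, 0.0779]
tcp_rot: [-90.0, -0.1, 10.6]
wrist_force: [-4.3, -1.8, 15.7]
opening: 0.0424
```

Request:
{"api": "play_rows", "payload": {
  "moves": [
    [[0,0,0],[0,-0.004,0],50],
    [[0,0,0],[0,-0.006,-0.008],50],
    [[0,0,0],[0,-0.006,-0.016],50],
    [[0,0,0],[0,-0.002,-0.016],50],
    [[0,0,0],[0,0,-0.016],50]
  ]
}}

```text
time: 9.85
ee_pos: [0.5766, 0.0039, 0.0766]
tcp_rot: [-90.0, -0.0, 10.5]
wrist_force: [-3.8, -3.9, 19.2]
opening: 0.043
```

Request:
{"api": "play_rows", "payload": {
  "moves": [
    [[0,0,0],[0,0,0.004],50],
    [[0,0,0],[0,0,0.014],50],
    [[0,0,0],[0,0,0.024],50],
    [[0,0,0],[0,0,0.031],50],
    [[0,0,0],[0,0,0.032],50]
  ]
}}

```text
time: 10.35
ee_pos: [0.5704, 0.0367, 0.0779]
tcp_rot: [-90.0, -0.1, 10.6]
wrist_force: [-5.3, -1.6, 16.0]
opening: 0.0424
```

Request:
{"api": "play_rows", "payload": {
  "moves": [
    [[0,0,0],[0,-0.005,0],50],
    [[0,0,0],[0,-0.02,0],50],
    [[0,0,0],[0,-0.04,-0.03],50],
    [[0,0,0],[0,-0.04,-0.07],50],
    [[0,0,0],[0,-0.04,-0.1],50]
  ]
}}

```text
time: 10.85
ee_pos: [0.5893, -0.0637, 0.1176]
tcp_rot: [-90.0, -0.1, 10.5]
wrist_force: [0.4, 1.0, 0.0]
opening: 0.0428
```

Request:
{"api": "play_rows", "payload": {
  "moves": [
    [[0,0,0],[0,0,-0.02],50],
    [[0,0,0],[0,0,-0.04],50],
    [[0,0,0],[0,0,-0.05],50],
    [[0,0,0],[0,0,-0.06],50],
    [[0,0,0],[0,0,-0.06],50]
  ]
}}

```text
time: 11.35
ee_pos: [0.5997, -0.1216, 0.1163]
tcp_rot: [-90.0, 0.0, 10.5]
wrist_force: [-0.5, -0.5, -0.9]
opening: 0.0429
```

Run:
```python
from h import *
to([0.5905,-0.074,0.08],10.4)
import pickle; d={}
for n in("scene","top"):
    c=camera(n); d[n]=c; im=c["img"]
    z=im[140:260,200:360]
    cv2.imwrite(f"pics/{n}5.png",cv2.cvtColor(cv2.resize(z,None,fx=4,fy=4,interpolation=2),cv2.COLOR_RGB2BGR))
pickle.dump(d,open("c5.pkl","wb"))
```

```text
t 11.35 pos [ 0.5997 -0.1216  0.1163] rot [-9.00e+01  1.00e-02  1.05e+01] F [-0.5 -0.5 -0.9] q [-11.  13.   6.  83.  -0.  68.]
turn [-0.    0.1  -0.01] shift [-0.0004  0.0363  0.0485]
```

View pics/scene5.png

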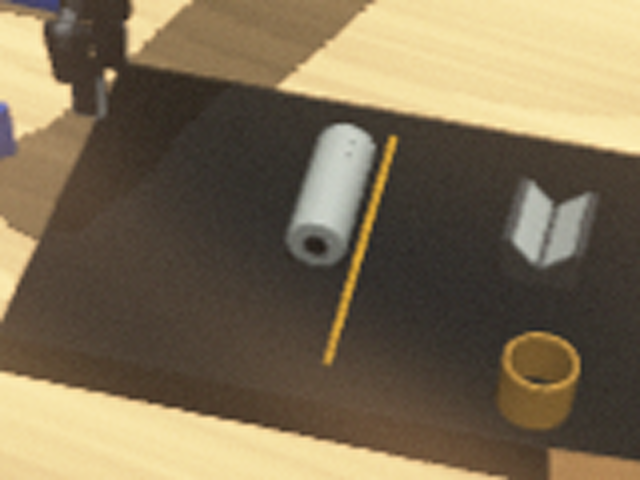

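View pics/top5.png

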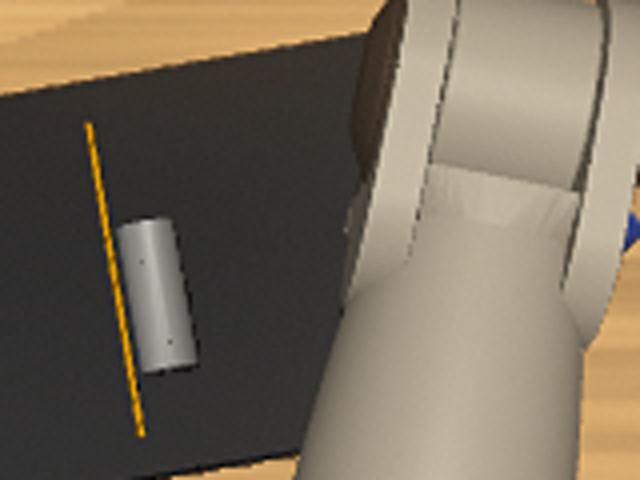

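Run:
```python
import pickle; from h import *
d=pickle.load(open("c5.pkl","rb"))
print(line(d["top"],(200,160,250,260))); 
c=d["top"];hsv=cv2.cvtColor(c["img"],cv2.COLOR_RGB2HSV)
for t in(65,75,90):
  m,s=biggest(cv2.inRange(hsv,(0,0,t),(179,60,255)),(226,185,255,240)); print(rect(c,m,.06),s)
L=np.array([.585,.0622]); a=np.radians(10.1);u=np.array([np.cos(a),np.sin(a)]);n=np.array([-u[1],u[0]])
p=rect(c,m,.06)["rect"][:2]/1000; print("n",(p-L)@n,"u",(p-L)@u)
```

```text
({'mean': array([0.5824, 0.0614]), 'ang': np.float64(10.07), 'len': np.float64(0.2216), 'rect': array([584. ,  61.6, 221.6,   5.7,  10.2])}, array([221, 170,  16,  80, 162], dtype=int32))
{'mean': array([0.5704, 0.0323]), 'ang': np.float64(10.41), 'len': np.float64(0.103), 'rect': array([570.4,  32.2, 103. ,  38.3,  10.4])} [229 194  20  39 535]
{'mean': array([0.5706, 0.0324]), 'ang': np.float64(10.4), 'len': np.float64(0.1016), 'rect': array([571.1,  32.2, 101.6,  37.9,  10.4])} [229 194  20  39 524]
{'mean': array([0.5701, 0.0326]), 'ang': np.float64(10.0), 'len': np.float64(0.1007), 'rect': array([570.5,  32.7, 100.6,  36.1,  10.3])} [230 195  19  38 495]
n -0.02650002628091207 u -0.01944861452934291
```

Request:
{"api": "play_rows", "payload": {
  "moves": [
    [[0,0,0],[0,0,0.03],50],
    [[0,0,0],[0,0,0.065],50],
    [[0,0,0],[0,0,0.1],50],
    [[0,0,0],[0,0.01,0.13],50],
    [[0,0,0],[0,0.02,0.148],50]
  ]
}}

```text
time: 11.95
ee_pos: [0.572, 0.0274, 0.0966]
tcp_rot: [-90.0, -0.1, 10.7]
wrist_force: [0.1, 0.4, -0.2]
opening: 0.0427
```

Request:
{"api": "play_rows", "payload": {
  "moves": [
    [[0,0,0],[0,0.01,0],50],
    [[0,0,0],[0,0.015,0],50],
    [[0,0,0],[0,0.018,0],50],
    [[0,0,0],[0,0.019,0],50],
    [[0,0,0],[0,0.02,0],50]
  ]
}}

```text
time: 12.45
ee_pos: [0.5727, 0.0235, 0.0776]
tcp_rot: [-90.0, -0.0, 10.5]
wrist_force: [-6.5, -1.3, 14.3]
opening: 0.0425
```

Request:
{"api": "play_rows", "payload": {
  "moves": [
    [[0,0,0],[0,0,0.004],50],
    [[0,0,0],[0,0,0.012],50],
    [[0,0,0],[0,0,0.02],50],
    [[0,0,0],[0,0,0.025],50],
    [[0,0,0],[0,0,0.026],50]
  ]
}}

```text
time: 12.95
ee_pos: [0.5678, 0.0495, 0.078]
tcp_rot: [-90.0, -0.0, 10.5]
wrist_force: [-6.1, -2.1, 10.9]
opening: 0.0426
```

Request:
{"api": "play_rows", "payload": {
  "moves": [
    [[0,0,0],[0,-0.004,0],50],
    [[0,0,0],[0,-0.006,-0.006],50],
    [[0,0,0],[0,-0.006,-0.012],50],
    [[0,0,0],[0,-0.003,-0.012],50],
    [[0,0,0],[0,0,-0.012],50]
  ]
}}

```text
time: 13.45
ee_pos: [0.5705, 0.0376, 0.0774]
tcp_rot: [-90.0, -0.1, 10.5]
wrist_force: [-8.9, -3.3, 31.1]
opening: 0.0426
```

Request:
{"api": "play_rows", "payload": {
  "moves": [
    [[0,0,0],[0,0,0.003],50],
    [[0,0,0],[0,0,0.009],50],
    [[0,0,0],[0,0,0.014],50],
    [[0,0,0],[0,0,0.017],50],
    [[0,0,0],[0,0,0.018],50]
  ]
}}

```text
time: 13.95
ee_pos: [0.567, 0.0561, 0.0779]
tcp_rot: [-90.0, -0.1, 10.5]
wrist_force: [-3.8, -1.4, 14.4]
opening: 0.0426
```

Request:
{"api": "play_rows", "payload": {
  "moves": [
    [[0,0,0],[0,0,0],50],
    [[0,0,0],[0,0,0],50],
    [[0,0,0],[0,-0.004,0],50],
    [[0,0,0],[0,-0.015,0],50],
    [[0,0,0],[0,-0.04,0],50]
  ]
}}

```text
time: 14.45
ee_pos: [0.5655, 0.0558, 0.1149]
tcp_rot: [-90.0, 0.2, 10.5]
wrist_force: [0.1, 0.5, 0.1]
opening: 0.0425
```

Request:
{"api": "play_rows", "payload": {
  "moves": [
    [[0,0,0],[0,0,-0.03],50],
    [[0,0,0],[0,0,-0.07],50],
    [[0,0,0],[0,0,-0.11],50],
    [[0,0,0],[0,0,-0.14],50],
    [[0,0,0],[0,0,-0.15],50]
  ]
}}

```text
time: 14.95
ee_pos: [0.5943, -0.0941, 0.1163]
tcp_rot: [-90.0, 0.0, 10.4]
wrist_force: [-0.1, -0.1, -0.6]
opening: 0.0431
```

```bash
cat > m.py <<'E'
from h import *
import pickle,sys; d={}
k=sys.argv[1]
to([0.5905,-0.074,0.08],10.4)
for n in("scene","top"):
    c=camera(n); d[n]=c; im=c["img"]
    z=im[140:260,200:360]
    cv2.imwrite(f"pics/{n}{k}.png",cv2.cvtColor(cv2.resize(z,None,fx=4,fy=4,interpolation=2),cv2.COLOR_RGB2BGR))
pickle.dump(d,open(f"c{k}.pkl","wb"))
c=d["top"];hsv=cv2.cvtColor(c["img"],cv2.COLOR_RGB2HSV)
for t in(65,75,90):
  m,s=biggest(cv2.inRange(hsv,(0,0,t),(179,80,255)),(205,175,255,240)); r=rect(c,m,.06);print(r,s)
  a=np.radians(10.1);u=np.array([np.cos(a),np.sin(a)]);nn=np.array([-u[1],u[0]]);L=np.array([.585,.0622])-.0004*nn
  for p in(r["rect"][:2]/1000,r["mean"]): print("n",(p-L)@nn,"u",(p-L)@u)
E
python3 m.py 6
```

```text
t 14.95 pos [ 0.5943 -0.0941  0.1163] rot [-9.002e+01  2.000e-02  1.039e+01] F [-0.1 -0.1 -0.6] q [-9. 11.  4. 83. -0. 71.]
turn [ 0.02 -0.01 -0.02] shift [-0.0001  0.0363  0.0205]
{'mean': array([0.5662, 0.0543]), 'ang': np.float64(10.48), 'len': np.float64(0.1028), 'rect': array([566.2,  54.2, 102.8,  38.1,  10.5])} [221 196  20  39 534]
n -0.004179130989266136 u -0.019911593592255247
n -0.004080680671268696 u -0.01989405691964605
{'mean': array([0.5663, 0.0542]), 'ang': np.float64(10.17), 'len': np.float64(0.1019), 'rect': array([566.7,  54.1, 101.9,  37.8,  10.2])} [221 196  20  39 521]
n -0.004365264670309585 u -0.019436878674877173
n -0.0041966676618753395 u -0.01981314327425782
{'mean': array([0.5664, 0.0547]), 'ang': np.float64(9.72), 'len': np.float64(0.1007), 'rect': array([566.7,  54.7, 100.6,  35.8,  10.2])} [221 196  19  38 490]
n -0.00377456276232492 u -0.019331658639221982
n -0.0037219527444973173 u -0.01962700959321439
```

View pics/scene6.png

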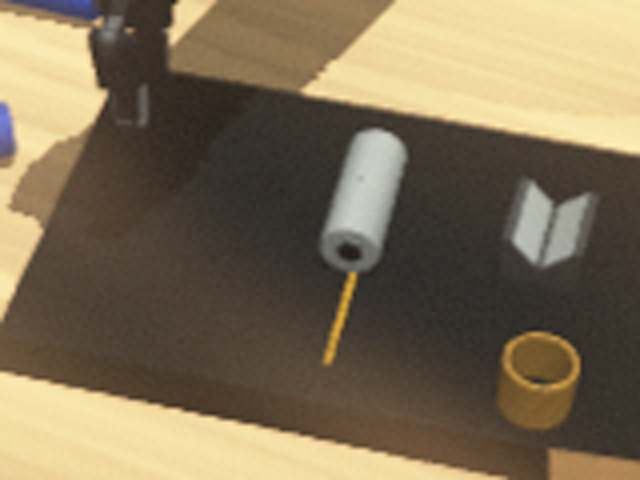

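View pics/top6.png

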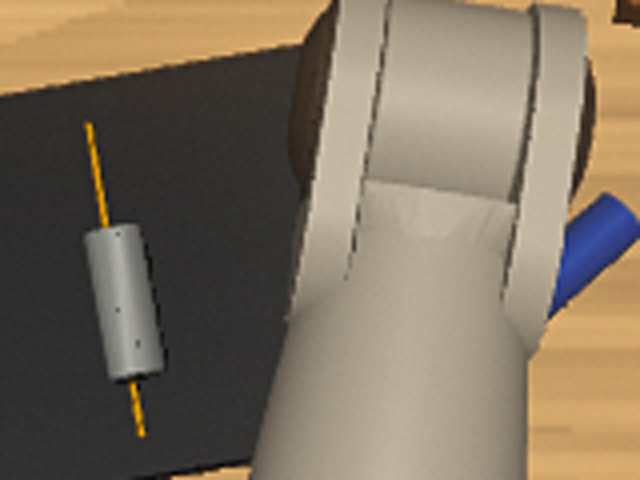

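Request:
{"api": "play_rows", "payload": {
  "moves": [
    [[0,0,0],[0,0,0.03],50],
    [[0,0,0],[0,0,0.065],50],
    [[0,0,0],[0,0,0.1],50],
    [[0,0,0],[0,0.01,0.13],50],
    [[0,0,0],[0,0.02,0.144],50]
  ]
}}

```text
time: 15.55
ee_pos: [0.5671, 0.0536, 0.0965]
tcp_rot: [-90.0, -0.0, 10.7]
wrist_force: [0.3, -0.4, -0.4]
opening: 0.0425
```

Request:
{"api": "play_rows", "payload": {
  "moves": [
    [[0,0,0],[0,0.01,0],50],
    [[0,0,0],[0,0.015,0],50],
    [[0,0,0],[0,0.018,0],50],
    [[0,0,0],[0,0.019,0],50],
    [[0,0,0],[0,0.02,0],50]
  ]
}}

```text
time: 16.05
ee_pos: [0.5679, 0.049, 0.0778]
tcp_rot: [-90.0, -0.0, 10.5]
wrist_force: [-8.7, -1.3, 17.0]
opening: 0.0425
```

Request:
{"api": "play_rows", "payload": {
  "moves": [
    [[0,0,0],[0,0,0.002],50],
    [[0,0,0],[0,0,0.004],50],
    [[0,0,0],[0,0,0.006],50],
    [[0,0,0],[0,0,0.0075],50],
    [[0,0,0],[0,0,0.008],50]
  ]
}}

```text
time: 16.55
ee_pos: [0.5664, 0.0567, 0.0779]
tcp_rot: [-90.0, -0.0, 10.5]
wrist_force: [-6.6, -2.0, 11.5]
opening: 0.0429
```

Request:
{"api": "play_rows", "payload": {
  "moves": [
    [[0,0,0],[0,0,0],50],
    [[0,0,0],[0,0,0],50],
    [[0,0,0],[0,-0.004,0],50],
    [[0,0,0],[0,-0.015,0],50],
    [[0,0,0],[0,-0.04,0],50]
  ]
}}

```text
time: 17.05
ee_pos: [0.5655, 0.0572, 0.1154]
tcp_rot: [-90.0, 0.2, 10.5]
wrist_force: [0.5, -0.3, 0.3]
opening: 0.0425
```

Request:
{"api": "play_rows", "payload": {
  "moves": [
    [[0,0,0],[0,0,-0.03],50],
    [[0,0,0],[0,0,-0.07],50],
    [[0,0,0],[0,0,-0.11],50],
    [[0,0,0],[0,0,-0.14],50],
    [[0,0,0],[0,0,-0.15],50]
  ]
}}

```text
time: 17.55
ee_pos: [0.5942, -0.0926, 0.1167]
tcp_rot: [-90.0, -0.0, 10.4]
wrist_force: [-0.0, -0.0, 0.1]
opening: 0.0427
```

```bash
python3 m.py 7
```

```text
t 17.55 pos [ 0.5942 -0.0926  0.1167] rot [-9.003e+01 -2.000e-02  1.036e+01] F [-0.  -0.   0.1] q [-9. 11.  4. 83. -0. 71.]
turn [ 0.03 -0.04  0.02] shift [-0.0003  0.0367  0.019 ]
{'mean': array([0.5655, 0.0577]), 'ang': np.float64(10.45), 'len': np.float64(0.1028), 'rect': array([565.6,  57.8, 102.8,  38.4,  10.4])} [220 196  20  39 537]
n -0.0005296995057029714 u -0.019870975286308802
n -0.0006106131510912145 u -0.019986962276915436
{'mean': array([0.5659, 0.0579]), 'ang': np.float64(10.21), 'len': np.float64(0.1014), 'rect': array([566.3,  58. , 101.3,  37.8,  10.5])} [220 196  20  39 525]
n -0.000455555577972456 u -0.019146749715108376
n -0.0004838592055331152 u -0.019558087659707304
{'mean': array([0.5658, 0.0584]), 'ang': np.float64(9.47), 'len': np.float64(0.1007), 'rect': array([565.8,  58.1, 100.6,  36.4,   9.9])} [220 196  19  39 495]
n -0.0002694218969290326 u -0.019621464632486343
n 2.5929057063300013e-05 u -0.019568854614658748
```

View pics/scene7.png

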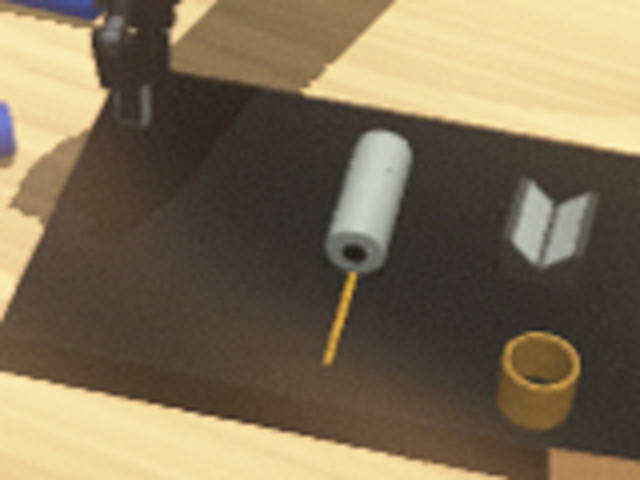

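View pics/top7.png

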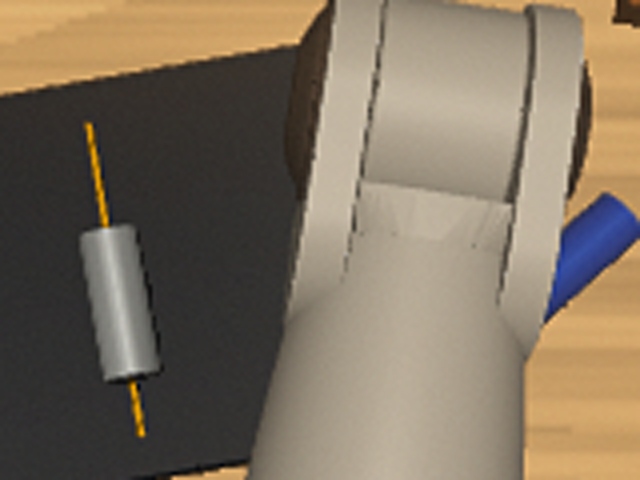

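Run:
```python
import pickle; from h import *
c=pickle.load(open("c7.pkl","rb"))["scene"]; c0=pickle.load(open("c0.pkl","rb"))["scene"]
g=cv2.cvtColor(c["img"],cv2.COLOR_RGB2GRAY); w=np.clip(95-g[198:208,283:295].astype(float),0,None)
print(g[196:210,280:298]); v,u=np.mgrid[198:208,283:295]; b=[(w*u).sum()/w.sum(),(w*v).sum()/w.sum()]
hsv=cv2.cvtColor(c0["img"],cv2.COLOR_RGB2HSV); m,_=biggest(cv2.inRange(hsv,(15,120,80),(35,255,255)),(270,165,310,240)); vv,uu=np.nonzero(m)
P=ray(c0,np.stack([uu,vv],1),.04)[:,:2]; a=np.radians(10.1); n=np.array([-np.sin(a),np.cos(a)])
print(b,"bore n - line n:",(ray(c,[b],.06)[0,:2]@n)-(P@n).mean())
```

```text
[[ 51  48  89 141 164 178 187 191 202 202 203 198 192 189 181 175 156 131]
 [ 46  47  98 153 170 171 173 181 191 202 204 197 188 183 177 169 151 119]
 [ 45  62 105 135 130 127 127 134 135 139 154 167 180 182 175 162 145 107]
 [ 48  70 104 114 109 112 116 111 113 111 115 121 137 163 172 161 137  97]
 [ 49  81 109 109 111 109 110 112 104 108 122 107 115 124 147 153 125  78]
 [ 51  84 113 108 111 107  76  61  59  66  90 109 108 111 124 140 115  58]
 [ 48  77 110 107 104  83  41  35  35  36  52  92 128 110 110 123 102  48]
 [ 50  61  92 107 109  85  35  38  33  35  37  70 108 109 110 113  94  51]
 [ 45  47  80 104 105  94  68  41  34  38  35  74 113 109 111 102  76  47]
 [ 47  39  59  89 105 105  97  92  72  62  77 102 109 107 112  92  54  48]
 [ 44  40  43  55  76  96 108 103  98  94 101 106 105 108  99  70  45  46]
 [ 46  50  50  50  55  62  78  92 102 106 104 105  93  73  58  40  48  47]
 [ 54  50  50  51  47  51  65 127 151  84  67  65  53  46  41  39  47  50]
 [ 49  51  51  51  49  49  59 135 160  74  53  45  44  46  47  49  50  47]]
[np.float64(287.7589481373265), np.float64(203.64718772826882)] bore n - line n: -0.0006186127042997966
```

```bash
python3 -c "
from workcell import job_done; print(job_done())"
```

```text
the job is handed in; nothing more can be done
None
```

The steel pin now lies on the yellow line, and I have handed the job in at about 17.7 s on the robot's clock. I rolled it about 127 mm with nine short strokes of the half-open fingertips on its top, lifting and stepping back between strokes. It moved by half the finger travel, plus a few millimetres in all gained during the step-backs. The small marks on its surface changed place between pictures, so it turned rather than slid.

**Centring:** the top view puts the pin's axis about 0.5 mm short of the line's centre. The bore seen in the scene view gives about 0.6 mm short.

**Angle and ends:** the pin is within about 0.4° of parallel. Its middle is about 20 mm from the line's middle, so its ends are at roughly -70 mm and +30 mm. Both are inside the line's ±110 mm.

**Forces:** the highest wrist force at the end of any move was about 32 N, through the fingertips. I only saw readings at the end of each call, so a brief higher peak would not show.

**Other things:** the vee block and bush looked unmoved in the last pictures. I did not measure the dial stand or spray can again, but the arm went nowhere near them. At the last picture the gripper was about 150 mm from the pin, touching nothing. I took no further picture after that to confirm the pin was still at rest.

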